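# Stow a printed knob under the desk riser

### The arm

A 6-joint arm with a two-finger parallel gripper is mounted at the origin on a cart in front of the work surface, level with it; the furniture and walls round the work are solid. World frame = base frame: x ahead of the robot, y to its left, z up, the work surface at z = 0. Lengths are in m, angles in degrees, forces in N, time in s.
With the tool pointing down it reaches from about 0.35 to 0.875 m from the base axis. Payload 4.2 kg.
Tool frame: the origin (TCP) lies on the front face of the gripper's body, between the roots of the fingers; the fingertips stand finger_overhang ahead of it and the grasp point (between the pads) lies 51 mm ahead of it (finger_overhang is the distance from the TCP to the fingertips, in m); z points along the fingers, y is the line along which they close (so a half turn about z gives the same grasp; the last joint's range is limited). The gripper opens to 87 mm and grips with 3 to 60 N. Pads are 19 mm wide; open, the fingers measure 117 mm over their backs; the gripper's body (75 mm by 190 mm) begins 51 mm behind the grasp point.
Start: joints at [-55.428, 22.042, 0.453, 0, -68.411, -14.817], TCP at [0.211, -0.588, 0.292] pointing down, gripper open.
Joint ranges: [-179.83, 179.83], [-69.29, 118.12], [-61.27, 80.66], [-181.25, 117.63], [-171.15, -9.14], [-177.46, 177.46]. Speed limits (degrees/s): [159.86, 159.86, 180, 180, 180, 180].

### API

Orientations are given as a 3x3 rotation matrix whose columns are the frame's x, y, z axes.
In Python, from station import sense, capture, camera_model, finish_job, finger_overhang gives the robot as it stands. The module is installed in compiled form; this text tells all that it offers.
- The arm moves only by the tool jog_arm, never from a script. Its argument "rows" is a list that holds one entry, the list of rows, each a list of 4 numbers: the shift along the tool's x, y, z in m, then the turn about the tool's z in rad. A call has 1 to 20 rows; each row shifts and turns the commanded pose from where the row before left it, along the tool's axes as they then stand; what a row does not reach is not made up. A row lasts 1/8 s, in which the tool goes at most 62.5 mm and 10.7 degrees, less where a joint would pass 70% of its speed; a pose out of reach is approached as far as the arm can. A call is refused whole if a number of a shift passes 0.0625 or a number of a turn 0.188, either way. A call with a gripper value outside its range is refused whole. "claw" is the opening, from 0 (shut) to 1 (fully open), set as the call begins (left out, the last holds). The fingers move at their own pace and stop on an object; the grip force is fixed at half the most. Time passes only in rows, so rows that do not move let the fingers close. It gives the time, the measured TCP pose, the force, the opening and the grip force at its end, in the units of the state.
- sense(): the state, without advancing time (a new reading comes with each control period).
- capture(name): name is "scene" or "top"; returns the picture (480x640x3 uint8, red, green, blue); there is no depth.
- camera_model(name): a dict with "fovy" (degrees; the focal length in pixels is half the picture's height over the tangent of half this angle, whatever the lens; pixels are square), "cx", "cy" (the principal point, pixels), "eye" and "rotation" of the camera in the world. Camera axes: x right, y down, z forward; pixel columns grow to the right and rows downward; lengths in m; the calibration is good to about 2 mm. A picture is of the moment at which its call begins. camera_model takes no time and is no camera call.
- finish_job(): hands the job in; it is judged then, once.
The state is a dict: "time_s": time; "joints": joint angles; "joint_velocities": joint speeds; "effort": joint torques, N m; "tcp_pos": TCP position; "ee_rot": TCP orientation; "wrist_force": force on the tool from outside, world axes, zero at the start; "moment": the same for the moment, N m; "gripper_width": opening from 0.0 (shut) to 1.0 (fully open); "gripper_force": force on a finger pad.
Only numpy, scipy, OpenCV 4.12 (cv2) and the standard library are available. Lean on these libraries where they do the work, as an engineer would, in place of code of your own. Each camera call takes 0.05 s, during which the arm holds its last target. There are 200 camera calls.

### The job

Lay the printed knob flat in the low tray, then take the tray by its fin handle and slide it along the desk, without lifting it, straight in under the small desk riser, keeping it clear of the underside. Go in by feel until it meets the hidden sprung bumper and press gently, with about 8 N more than it takes to slide the tray and never hard, then let go so that the tray stays resting against the bumper with the knob in it. Leave the other things on the desk where they are.

Things in the scene. Friction and masses are not known exactly. Their poses are not given: they have to be found in the camera images.
- knob_part: off-white printed knob, a short fluted disc 41 mm across and 20 mm high, lying flat on the desk to the right; origin at the centre of its underside, z up. It may stand in any of three places, the other two being taken by the gear and the bracket.
- tray: loose low grey tray, 0.35 to 0.65 kg, on the desk in front of the riser; 105 mm (its x) by 150 mm (its y), 34 mm high, walls 4 mm thick, inner floor at z = 6 mm. Origin at the centre of its underside, x from handle to back wall (which goes in first), z up. It slides on four flat glide feet, drag unknown: 0.24 to 0.36 of its weight and of any load the gripper puts on it.
- tray_grip (a point): where to pinch the tray's fin handle, across y: on the dark rubber patch, 112 mm before the tray's origin and 30 mm above the desk, axes as the tray's. The fin, 12 mm thick (y), stands from z = 4 to 42 mm and sticks out of the middle of the front wall, from tray x = -52 to -134 mm. Held here, the fingers stay outside the riser.
- riser: low desk riser fixed to the desk, 170 mm deep (its x) by 198 mm wide (y), 58 mm high, open towards the robot (-x): two white side panels, 170 mm apart inside, a rear panel, and a board on top with a note pad on its rear left. Origin at the centre of its footprint on the desk, x pointing in under it.
- riser_mouth (a point): middle of the riser's front edge, at desk height: riser x = -85 mm, axes as the riser's. Deep inside, a rubber bumper 90 mm wide faces the mouth, on a stop whose setting is not measured: the tray meets it with its origin 57.5 to 79.5 mm past this point. The bumper, damped, yields 1.5 N per mm, 12 mm at most. Let go, the tray is pushed back a few mm and rests against it.
- riser_board: the wooden board of the riser, 170 x 198 x 14 mm; origin at the centre of its underside, which is 44 mm above the desk, so the tray's walls pass 10 mm below it.
- print_gear: orange printed gear, 49 mm across, 16 mm high, a bystander; origin at the centre of its underside.
- print_bracket_1: off-white printed angle bracket, 36 x 36 x 20 mm, a bystander; origin at the centre of its underside.
- mug: blue mug, 69 mm across, 92 mm high, a bystander at the left; origin at the centre of its footprint.
- phone: black phone, 164 x 75 x 9 mm, a bystander at the left; origin at the centre of its underside.
- tape_roll: roll of black tape, 66 mm across, 19 mm high, a bystander at the left; origin at the centre of its underside.
- mouse_main: black computer mouse, 104 x 60 x 36 mm, a bystander at the right; origin at the centre of its underside.

How it is judged:
By the outcome, as a careful person would: the job done as asked, in the order asked, and still so for the second after the job is handed in, with the robot touching nothing.
It also fails if it takes over 72 s, if anything falls off the work surface, if the arm or the gripper's body presses on something with over 40 N, if the wrist force passes 120 N, or if a joint passes its speed limit or range.

## Working session

There is one attempt and no reset: what is moved stays moved. The work goes in short steps, Python scripts to look and compute and a tool call to move; the robot and the scene stay as the last step left them, time stands still between calls to the robot, and variables do not carry over. Pictures are saved under pics/ and viewed, at most 10 in all, crops included, and the job is handed in when it is done.

Besides the shell and the picture viewer there is one more tool, called after "Emit:" as name(argument=value, ...), one argument or row to a line, values as JSON. jog_arm: Moves the arm, as the interface text tells. Its arguments: {"type":"object","properties":{"rows":{"type":"array"},"claw":{"type":"number"}},"required":["rows"]}

```bash
mkdir -p pics
cat > h.py <<'E'
import numpy as np, cv2
from station import sense, capture, camera_model, finish_job, finger_overhang
def ray(c,u,v,z):
    h=480; f=h/2/np.tan(np.radians(c["fovy"])/2)
    d=np.array(c["rotation"])@np.array([(u-c["cx"])/f,(v-c["cy"])/f,1.]); e=np.array(c["eye"])
    return e+d*(z-e[2])/d[2]
def proj(c,p):
    f=240/np.tan(np.radians(c["fovy"])/2)
    q=np.array(c["rotation"]).T@(np.array(p)-np.array(c["eye"])); return q[:2]/q[2]*f+[c["cx"],c["cy"]]
def snap(n,fn):
    im=cv2.cvtColor(capture(n),cv2.COLOR_RGB2BGR); cv2.imwrite("pics/"+fn,im); return im
E
python3 - <<'E'
from h import *
snap("top","t0.png"); snap("scene","s0.png")
print(finger_overhang,sense()); print(camera_model("top"),camera_model("scene"))
E
```

```text
0.0697 {'time_s': 0.1, 'joints': array([-5.54271300e+01,  2.20875412e+01,  3.87071213e-01, -2.63014896e-02,
       -6.84100076e+01, -1.48185298e+01]), 'joint_velocities': array([ 0.04958427, -0.14641088,  0.16609765,  0.11067657, -0.03883349,
       -0.01669935]), 'effort': array([ 6.61257454e-04, -3.91689348e+01,  1.87936485e+01,  4.23186377e+00,
        1.35286685e-02, -6.82410996e-05]), 'tcp_pos': array([ 0.21115359, -0.58782549,  0.29125013]), 'ee_rot': array([[-9.41207601e-01, -3.37827915e-01, -7.42678114e-04],
       [-3.37828722e-01,  9.41205826e-01,  1.82986865e-03],
       [ 8.08322550e-05,  1.97318428e-03, -9.99998050e-01]]), 'wrist_force': array([ 0.38809236, -0.05376543,  0.16992064]), 'moment': array([ 0.03901859, -0.00459076, -0.01666543]), 'gripper_force': 0.0, 'gripper_width': 1.0004232006123284}
{'fovy': 44.032207221334346, 'cx': 315.43350477566696, 'cy': 242.84008153021827, 'eye': array([ 0.37795726, -0.00210242,  1.23380357]), 'rotation': array([[-0.00292114, -0.98353778,  0.18067899],
       [-0.99993824,  0.00481038,  0.01001904],
       [-0.01072324, -0.18063856, -0.98349109]])} {'fovy': 50.10745379233389, 'cx': 328.25870895329257, 'cy': 233.23216946645937, 'eye': array([0.01512578, 0.60902927, 0.70640365]), 'rotation': array([[-0.74484433, -0.41624345,  0.52148665],
       [-0.66721957,  0.45878976, -0.58679638],
       [ 0.00499742, -0.78501805, -0.61945273]])}
```

View pics/t0.png

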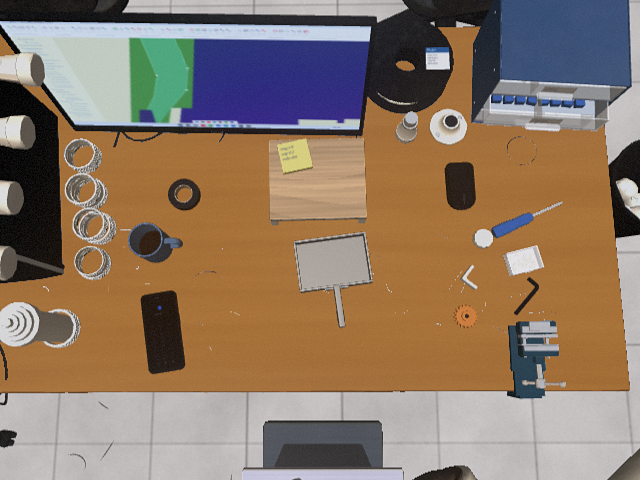

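View pics/s0.png

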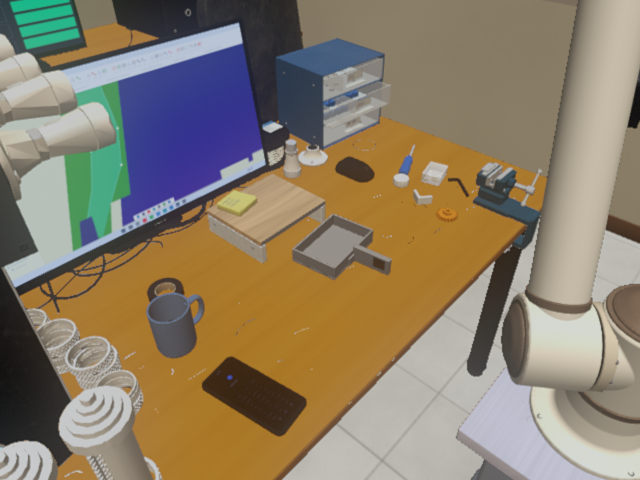

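Top view: the knob is the round off-white disc at (484,238). The bracket is at (469,277), the gear at (465,316), and a screwdriver sits just right of the knob. The tray spans about (295..373, 234..292) with its fin ending near (341,327). The riser board spans about (270..366, 138..220).

Run:
```python
from h import *
c=camera_model("top"); im=cv2.imread("pics/t0.png"); hsv=cv2.cvtColor(im,cv2.COLOR_BGR2HSV)
def blob(mask,x0,y0,x1,y1):
    m=np.zeros_like(mask); m[y0:y1,x0:x1]=mask[y0:y1,x0:x1]
    cs,_=cv2.findContours(m,cv2.RETR_EXTERNAL,cv2.CHAIN_APPROX_NONE); return max(cs,key=cv2.contourArea)
grey=((hsv[...,1]<70)*255).astype(np.uint8)
k=blob(grey,470,225,495,251); (u,v),r=cv2.minEnclosingCircle(k); print("knob px",u,v,r,cv2.contourArea(k),ray(c,u,v,.015))
t=blob(grey,285,225,385,335)
m=np.zeros_like(grey); cv2.drawContours(m,[t],-1,255,-1)
body=cv2.morphologyEx(m,cv2.MORPH_OPEN,np.ones((17,17)))
b=cv2.boxPoints(cv2.minAreaRect(blob(body,0,0,640,480)))
B=np.array([ray(c,*p,.034)[:2] for p in b]); print("tray",b.tolist(),B,B.mean(0),np.linalg.norm(np.diff(B,axis=0),axis=1))
fin=cv2.bitwise_and(m,cv2.bitwise_not(cv2.dilate(body,np.ones((7,7)))))
f=blob(fin,0,0,640,480); F=np.array([ray(c,*p,.042)[:2] for p in f[:,0].astype(float)])
vx=cv2.fitLine(F.astype(np.float32),cv2.DIST_L2,0,.01,.01).ravel(); print("fin dir",vx,np.degrees(np.arctan2(vx[1],vx[0])),F.min(0),F.max(0),cv2.minAreaRect(f))
bl=cv2.GaussianBlur(im,(3,3),0)
big=cv2.resize(im[130:335,255:500],None,fx=3.2,fy=2.9,interpolation=cv2.INTER_CUBIC)
big=cv2.resize(im[125:335,260:510],None,fx=2.8,fy=2.8,interpolation=cv2.INTER_CUBIC); cv2.imwrite("pics/z0.png",big)
for p in [(270,138),(366,138),(270,220),(366,220)]: print(p,hsv[p[1]-5,p[0]-4],hsv[p[1]+5,p[0]+5],ray(c,*p,.058))
```

```text
knob px 482.5 238.0 10.30786418914795 275.5 [ 0.61042106 -0.33800623  0.015     ]
tray [[293.0218200683594, 240.66375732421875], [365.3362121582031, 231.0218505859375], [372.3580627441406, 283.68560791015625], [300.0436706542969, 293.3275146484375]] [[ 0.60315387  0.0562234 ]
 [ 0.62263727 -0.09280722]
 [ 0.51360675 -0.10506053]
 [ 0.4946163   0.04157911]] [ 0.55850355 -0.02501631] [0.1502988 0.1097169 0.1478642]
fin dir [ 0.98978007  0.14260212  0.4622247  -0.03712543] 8.198447 [ 0.42842082 -0.04644104] [ 0.49623961 -0.02697819] ((339.27996826171875, 308.9599609375), (35.0724983215332, 6.222539901733398), 81.8698959350586)
(270, 138) [140  55  28] [ 16  88 180] [0.81652609 0.10389618 0.058     ]
(366, 138) [ 3 33 70] [ 15 162 164] [ 0.81514427 -0.09594483  0.058     ]
(270, 220) [ 15 168 164] [ 15 142 149] [0.64156516 0.10198591 0.058     ]
(366, 220) [ 15  90 188] [ 16 161 168] [ 0.64052906 -0.09274945  0.058     ]
```

View pics/z0.png

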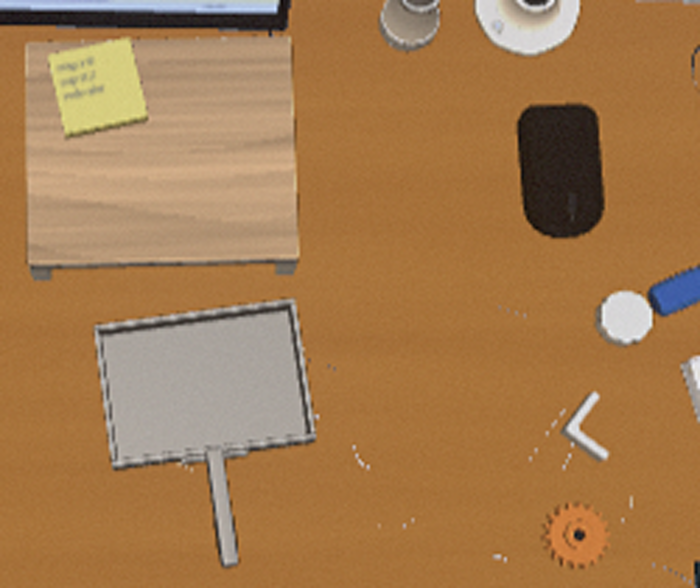

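Run:
```python
from h import *
c=camera_model("top"); im=cv2.imread("pics/t0.png"); hsv=cv2.cvtColor(cv2.GaussianBlur(im,(5,5),0),cv2.COLOR_BGR2HSV)
S=hsv[...,1].astype(float); V=im.astype(float).sum(2)
def fit(P,z,swap):
    P=np.array([ray(c,*p,z)[:2] for p in P]); 
    i,j=(1,0) if swap else (0,1)
    a=np.polyfit(P[:,i],P[:,j],1); r=P[:,j]-np.polyval(a,P[:,i]); g=abs(r)<.003; a=np.polyfit(P[g,i],P[g,j],1); return a,g.mean()
def edge(line,lo,hi):
    g=np.abs(np.gradient(cv2.GaussianBlur(line.reshape(1,-1),(5,1),0).ravel())); g=g[lo:hi]; k=g.argmax(); w=g[max(0,k-2):k+3]; return lo+max(0,k-2)+(w*np.arange(len(w))).sum()/w.sum()
L=[(edge(S[v],262,278),v) for v in range(150,212)]
R=[(edge(S[v],358,374),v) for v in range(150,212)]
F=[(u,edge(V[:,u],212,224)) for u in range(284,352)]
print(np.median([p[0] for p in L]),np.median([p[0] for p in R]),np.median([p[1] for p in F]))
for n,P,s in (("L",L,0),("R",R,0)): 
    a,g=fit(P,.058,s); print(n,np.polyval(a,[.65,.8]),np.degrees(np.arctan(a[0])),g)
for z in (.058,.044):
    a,g=fit(F,z,1); print("F",z,np.polyval(a,[-.09,0,.09]),-np.degrees(np.arctan(a[0])),g)
print(np.round(V[208:230,310]),np.round(V[208:230,330]))
s=sense(); print(s['ee_rot'][:,1])
```

```text
268.84808668034475 364.97077128272946 217.9602053637543
L [0.10387879 0.10658641] 1.0341220622051464 1.0
R [-0.09373673 -0.09092587] 1.0735438253717369 1.0
F 0.058 [0.64696281 0.64535612 0.64374943] 1.022741507779508 1.0
F 0.044 [0.65014711 0.64854042 0.64693373] 1.0227415077797488 1.0
[449. 438. 445. 440. 439. 455. 450. 459. 450. 478. 414. 244. 301. 359.
 345. 351. 343. 344. 342. 350. 343. 338.] [435. 430. 442. 438. 454. 452. 456. 441. 451. 485. 396. 274. 327. 353.
 349. 351. 346. 345. 350. 339. 343. 351.]
[-0.33782792  0.94120583  0.00197318]
```

Emit:
jog_arm(
  rows=[
    [[-0.0418,0.0091,0,0],[-0.0418,0.0091,0,0],[-0.0418,0.0091,0,0],[-0.0418,0.0091,0,0],[-0.0418,0.0091,0,0],[-0.0418,0.0091,0,0],[-0.0418,0.0091,0.024,0],[-0.0418,0.0091,0.024,0],[-0.0418,0.0091,0.024,0],[-0.0418,0.0091,0.024,0],[-0.0418,0.0091,0.024,0],[0,0,0,0.175],[0,0,0,0.175],[0,0,0,0.175],[0,0,0,0.175],[0,0,0,0.175],[0,0,0,0.175],[0,0,0,0.175],[0,0,0,0.175],[0,0,0,0.175]],
  ],
  claw=0.75,
)

```text
time_s: 2.6
tcp_pos: [0.6099, -0.3384, 0.1715]
ee_rot: [[-0.328, 0.945, -0.001], [0.945, 0.328, 0.001], [0.001, -0.001, -1.0]]
wrist_force: [0.4, -0.0, 0.1]
gripper_width: 0.75
gripper_force: 0.0
```

```bash
cat >> h.py <<'E'
def goto(x,y,z,head):
    "remaining: shift in the tool axes as they stand, and turn about tool z (rad)"
    s=sense(); R=s['ee_rot']; h=np.degrees(np.arctan2(R[1,1],R[0,1]))
    print("t",round(s['time_s'],2),"tcp",s['tcp_pos'].round(4),"head",h.round(2),"F",s['wrist_force'].round(2),"w",round(s['gripper_width'],3),"gf",round(s['gripper_force'],1))
    print("shift",(R.T@(np.array([x,y,z])-s['tcp_pos'])).round(4),"turn",np.round(np.radians(-(head-h)),4))
E
python3 - <<'E'
from h import *
goto(.6104,-.338,.074,19.3); snap("scene","s1.png")
E
```

```text
t 2.6 tcp [ 0.6099 -0.3384  0.1715] head 19.18 F [ 0.38 -0.05  0.1 ] w 0.75 gf 0.0
shift [0.0001 0.0007 0.0975] turn -0.0022
```

View pics/s1.png

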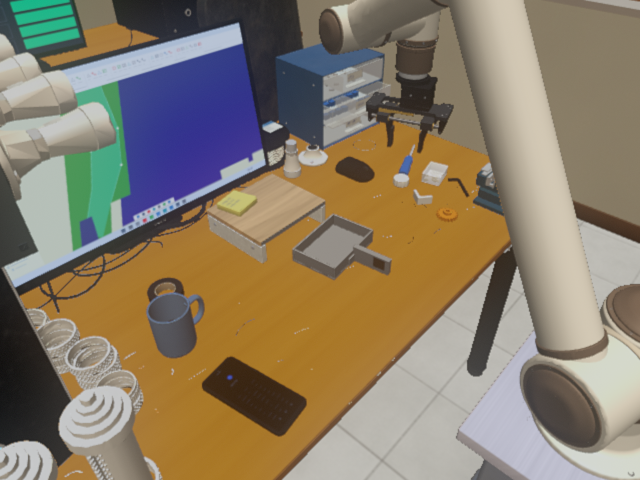

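The scene view shows the open gripper above the knob, which is at (401,181). Nothing has been disturbed.

Emit:
jog_arm(
  rows=[
    [[0,0.0007,0.02,0],[0,0,0.02,0],[0,0,0.02,0],[0,0,0.015,0],[0,0,0.012,0],[0,0,0.01,0],[0,0,0,0]],
  ],
)

```text
time_s: 3.52
tcp_pos: [0.6105, -0.3382, 0.0744]
ee_rot: [[-0.334, 0.942, -0.001], [0.942, 0.334, 0.0], [0.001, -0.001, -1.0]]
wrist_force: [-0.7, 0.0, 0.2]
gripper_width: 0.753
gripper_force: 0.0
```

Emit:
jog_arm(
  rows=[
    [[0,0,0,0],[0,0,0,0],[0,0,0,0],[0,0,0,0],[0,0,0,0],[0,0,0,0]],
  ],
  claw=0.3,
)

```text
time_s: 4.28
tcp_pos: [0.611, -0.3384, 0.0757]
ee_rot: [[-0.334, 0.943, 0.001], [0.943, 0.334, -0.0], [-0.0, 0.0, -1.0]]
wrist_force: [-1.0, 1.1, 3.2]
gripper_width: 0.464
gripper_force: 30.0
```

Emit:
jog_arm(
  rows=[
    [[0,0,-0.01,0],[0,0,-0.02,0],[0,0,-0.03,0],[0,0,-0.03,0],[0,0,0,-0.171],[0,0,0,-0.171],[0,0,0,-0.171],[0,0,0,-0.171],[0,0,0,-0.171],[0,0,0,-0.171],[0,0,0,-0.171],[0,0,0,-0.171],[0,0,0,0]],
  ],
)

```text
time_s: 5.9
tcp_pos: [0.611, -0.3384, 0.1667]
ee_rot: [[-0.991, -0.135, 0.002], [-0.135, 0.991, -0.001], [-0.001, -0.001, -1.0]]
wrist_force: [-0.0, 0.3, 0.1]
gripper_width: 0.462
gripper_force: 30.0
```

Run:
```python
from h import *
goto(.5607,-.025,.165,97.6)
```

```text
t 5.9 tcp [ 0.611  -0.3384  0.1667] head 97.78 F [-0.04  0.31  0.13] w 0.462 gf 30.0
shift [0.0074 0.3174 0.0014] turn 0.0032
```

Emit:
jog_arm(
  rows=[
    [[0.0009,0.02,0,0],[0.0009,0.04,0,0],[0.0009,0.045,0,0],[0.0009,0.045,0,0],[0.0009,0.045,0,0],[0.0009,0.045,0,0],[0.001,0.04,0,0],[0.001,0.0374,0,0],[0,0,0,0],[0,0,0,0]],
  ],
)

```text
time_s: 7.15
tcp_pos: [0.5597, -0.0246, 0.1657]
ee_rot: [[-0.991, -0.137, 0.0], [-0.137, 0.991, 0.0], [-0.0, 0.0, -1.0]]
wrist_force: [0.3, -0.1, -0.0]
gripper_width: 0.464
gripper_force: 30.0
```

Run:
```python
from h import *
goto(.5607,-.025,.083,97.6); im=snap("scene","s2.png")
cv2.imwrite("pics/s2c.png",cv2.resize(im[120:320,240:500],None,fx=3,fy=3))
```

```text
t 7.15 tcp [ 0.5597 -0.0246  0.1657] head 97.89 F [ 0.32 -0.12 -0.01] w 0.464 gf 30.0
shift [-0.0009 -0.0005  0.0827] turn 0.0051
```

View pics/s2c.png

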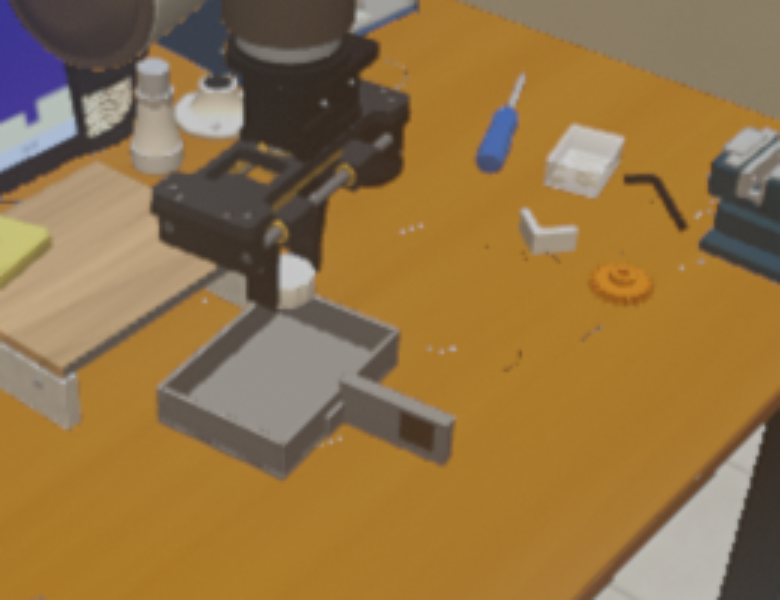

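The crop shows the knob held at (290,280), high above the tray. The gear, bracket and screwdriver have not moved.

Emit:
jog_arm(
  rows=[
    [[-0.0009,0,0.015,0],[0,0,0.02,0],[0,0,0.02,0],[0,0,0.015,0],[0,0,0.006,0],[0,0,0.004,0],[0,0,0,0],[0,0,0,0]],
  ],
)

```text
time_s: 8.2
tcp_pos: [0.5611, -0.0247, 0.0859]
ee_rot: [[-0.99, -0.138, 0.001], [-0.138, 0.99, 0.0], [-0.001, 0.0, -1.0]]
wrist_force: [0.2, -0.4, -0.7]
gripper_width: 0.464
gripper_force: 30.0
```

Emit:
jog_arm(
  rows=[
    [[0,0,0.001,0],[0,0,0.001,0],[0,0,0.001,0],[0,0,0,0],[0,0,0,0]],
  ],
)

```text
time_s: 8.82
tcp_pos: [0.5608, -0.0248, 0.0822]
ee_rot: [[-0.991, -0.137, -0.0], [-0.137, 0.991, -0.0], [0.0, -0.0, -1.0]]
wrist_force: [-0.3, -0.3, -1.5]
gripper_width: 0.462
gripper_force: 30.0
```

Emit:
jog_arm(
  rows=[
    [[0,0,0.001,0],[0,0,0,0],[0,0,0,0]],
  ],
)

```text
time_s: 9.2
tcp_pos: [0.5609, -0.0248, 0.0817]
ee_rot: [[-0.99, -0.138, 0.0], [-0.138, 0.99, 0.0], [-0.0, -0.0, -1.0]]
wrist_force: [-1.5, 1.0, 4.3]
gripper_width: 0.464
gripper_force: 30.0
```

Emit:
jog_arm(
  rows=[
    [[0,0,0,0],[0,0,0,0],[0,0,0,0],[0,0,0,0],[0,0,0,0]],
  ],
  claw=0.7,
)

```text
time_s: 9.82
tcp_pos: [0.5608, -0.0248, 0.0812]
ee_rot: [[-0.991, -0.137, -0.0], [-0.137, 0.991, -0.0], [0.0, -0.0, -1.0]]
wrist_force: [-0.1, -0.0, 0.8]
gripper_width: 0.699
gripper_force: 0.0
```

Emit:
jog_arm(
  rows=[
    [[0,0,-0.005,0],[0,0,-0.015,0],[0,0,-0.03,0],[0,0,-0.03,0],[0.03,0,0,0],[0.04,0,0,0],[0.03,0,0,0],[0.012,0,0,0],[0,0,0,0],[0,0,0,0]],
  ],
)

```text
time_s: 11.08
tcp_pos: [0.4514, -0.0399, 0.1617]
ee_rot: [[-0.99, -0.138, 0.002], [-0.138, 0.99, 0.0], [-0.002, -0.0, -1.0]]
wrist_force: [0.6, -0.1, -0.2]
gripper_width: 0.699
gripper_force: 0.0
```

Run:
```python
from h import *
im=snap("top","t1.png")
cv2.imwrite("pics/t1c.png",cv2.resize(im[200:350,260:420],None,fx=4,fy=4))
goto(.4497,-.0395,.081,97.6)
```

```text
t 11.12 tcp [ 0.4512 -0.0399  0.1615] head 97.91 F [-0.4  -0.28 -0.24] w 0.703 gf 0.0
shift [0.0015 0.0006 0.0805] turn 0.0055
```

View pics/t1c.png

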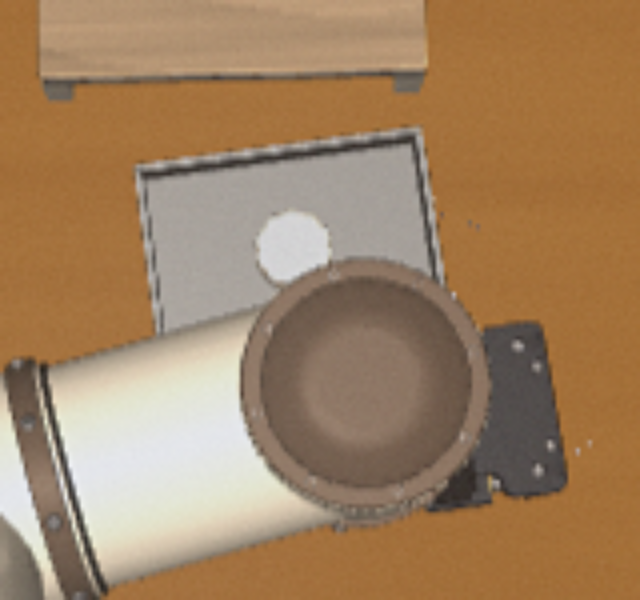

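The crop shows the knob lying flat near the middle of the tray, at about (293,247).

Emit:
jog_arm(
  rows=[
    [[0.0015,0.0006,0.02,0.003],[0,0,0.025,0],[0,0,0.02,0],[0,0,0.01,0],[0,0,0.0055,0],[0,0,0,0],[0,0,0,0]],
  ],
)

```text
time_s: 12.0
tcp_pos: [0.4487, -0.0397, 0.0813]
ee_rot: [[-0.991, -0.135, 0.001], [-0.135, 0.991, 0.0], [-0.001, 0.0, -1.0]]
wrist_force: [-0.2, 0.4, 0.4]
gripper_width: 0.699
gripper_force: 0.0
```

Emit:
jog_arm(
  rows=[
    [[0,0,0,0],[0,0,0,0],[0,0,0,0],[0,0,0,0],[0,0,0,0],[0,0,0,0],[0,0,0,0],[0,0,0,0]],
  ],
  claw=0.0,
)

```text
time_s: 13.0
tcp_pos: [0.4483, -0.0398, 0.0807]
ee_rot: [[-0.991, -0.135, -0.0], [-0.135, 0.991, -0.0], [0.0, -0.0, -1.0]]
wrist_force: [0.1, 1.6, -0.3]
gripper_width: 0.135
gripper_force: 30.0
```

Run:
```python
from h import *
print(sense()['moment'])
goto(.4497,-.0395,.081,97.6)
```

```text
[0.22503013 0.04871826 0.13157992]
t 13.0 tcp [ 0.4483 -0.0398  0.0807] head 97.74 F [ 0.1   1.62 -0.32] w 0.135 gf 30.0
shift [-0.0015  0.0001 -0.0003] turn 0.0025
```

Emit:
jog_arm(
  rows=[
    [[0,0.002,0,0.005],[0,0.004,0,0.012],[0,0.0045,0,0.0125],[0,0.0045,0,0.0125],[0,0.0045,0,0.0125],[0,0.0045,0,0.0125],[0,0.0045,0,0.0125],[0,0.0045,0,0.0125],[0,0.004,0,0.0125],[0,0.003,0,0.0075],[0,0.0015,0,0.005],[0,0,0,0],[0,0,0,0]],
  ],
)

```text
time_s: 14.62
tcp_pos: [0.4448, 0.0016, 0.0807]
ee_rot: [[-1.0, -0.018, -0.0], [-0.018, 1.0, 0.0], [0.0, 0.0, -1.0]]
wrist_force: [-0.4, -0.0, 0.5]
gripper_width: 0.133
gripper_force: 30.0
```

Run:
```python
from h import *
goto(.446,.00507+(.446-.65)*.0182,.081,91.04)
im=snap("top","t2.png"); print(sense()['moment'])
cv2.imwrite("pics/t2c.png",cv2.resize(im[130:330,250:450],None,fx=3,fy=3,interpolation=cv2.INTER_CUBIC))
c=camera_model("top")
V=cv2.GaussianBlur(im,(3,3),0)
# predicted tray back corners px
t=np.radians(1.04); R=np.array([[np.cos(t),-np.sin(t)],[np.sin(t),np.cos(t)]]); p=sense()['tcp_pos'][:2]
for d in ((.1645,.075),(.1645,-.075)): print((proj(c,[*(p+R@d),.034])-[250,130])*3)
```

```text
t 14.62 tcp [0.4448 0.0016 0.0807] head 91.02 F [-0.42 -0.04  0.51] w 0.133 gf 30.0
shift [-0.0012 -0.0003 -0.0003] turn -0.0003
[-0.08972903  0.20660324 -0.2175832 ]
[ 95.06550312 325.26582444]
[313.60538149 320.29919231]
```

View pics/t2c.png

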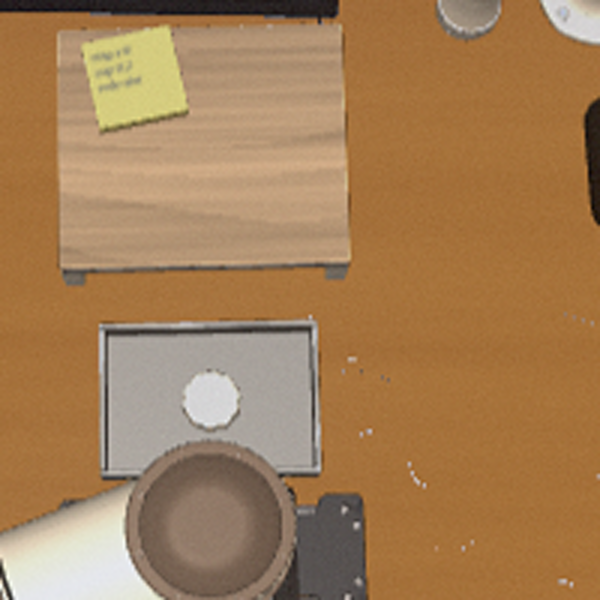

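The tray is square to the riser. Its back corners are at crop (101,325) and (317,320), about 3 mm right of where I predicted. The knob is inside. I'll fit the edges.

```bash
cat > tr.py <<'E'
from h import *
def tray(fn):
    c=camera_model("top"); im=cv2.imread(fn).astype(np.float32); hs=cv2.cvtColor(cv2.imread(fn),cv2.COLOR_BGR2HSV)
    S=cv2.GaussianBlur(hs[...,1].astype(np.float32),(3,3),0)
    def sub(line,lo,hi,up):
        a=line[lo:hi]<110; k=np.argmax(a) if up else len(a)-1-np.argmax(a[::-1]); k+=lo; j=k-1 if up else k+1
        return k+(j-k)*(110-line[k])/(line[j]-line[k])
    L=[(sub(S[v],272,300,True),v) for v in range(242,282)]; R=[(sub(S[v],340,372,False),v) for v in range(242,275)]
    B=[(u,sub(S[:,u],226,250,True)) for u in range(290,350)]
    def fit(P,sw):
        P=np.array([ray(c,*p,.034)[:2] for p in P]); i,j=(1,0) if sw else (0,1); a=np.polyfit(P[:,i],P[:,j],1); g=abs(P[:,j]-np.polyval(a,P[:,i]))<.0025; return np.polyfit(P[g,i],P[g,j],1),g.mean()
    l,gl=fit(L,0); r,gr=fit(R,0); b,gb=fit(B,1)
    x=.55; print("yL,yR,mid at .55",np.polyval(l,x),np.polyval(r,x),(np.polyval(l,x)+np.polyval(r,x))/2,"yaw",np.degrees([l[0],r[0],-b[0]]),"back x",b[1],gl,gr,gb)
    print("riser mid at .55",.00507-.1*.0182)
E
python3 -c "
from tr import *
tray('pics/t2.png')"
```

```text
yL,yR,mid at .55 0.07789514416463789 -0.07331349675366292 0.0022908237054874853 yaw [0.8717636  1.87754304 0.7497417 ] back x 0.6117846271578306 1.0 0.696969696969697 1.0
riser mid at .55 0.0032499999999999994
```

Emit:
jog_arm(
  rows=[
    [[-0.002,0.0002,0,0],[-0.004,0.0002,0,0],[-0.006,0.0002,0,0],[-0.006,0.0002,0,0],[-0.006,0,0,0],[-0.006,0,0,0],[-0.006,0,0,0],[-0.006,0,0,0],[-0.006,0,0,0],[-0.006,0,0,0],[-0.006,0,0,0],[-0.006,0,0,0],[-0.006,0,0,0],[-0.006,0,0,0],[-0.006,0,0,0],[-0.006,0,0,0],[-0.004,0,0,0],[-0.004,0,0,0],[-0.004,0,0,0],[-0.004,0,0,0]],
  ],
)

```text
time_s: 17.18
tcp_pos: [0.5511, 0.0042, 0.0807]
ee_rot: [[-1.0, -0.018, -0.0], [-0.018, 1.0, -0.0], [0.0, -0.0, -1.0]]
wrist_force: [-4.4, -0.2, 3.4]
gripper_width: 0.137
gripper_force: 30.0
```

Run:
```python
from h import *
x=.567
goto(x,.00507+(x-.65)*.0182+.0009,.081,91.04); print(sense()['moment'])
```

```text
t 17.18 tcp [0.5511 0.0042 0.0807] head 91.02 F [-4.36 -0.24  3.44] w 0.137 gf 30.0
shift [-0.0159 -0.     -0.0003] turn -0.0003
[-0.02266479  1.05741839 -0.05848468]
```

Emit:
jog_arm(
  rows=[
    [[-0.004,0,0,0],[-0.004,0,0,0],[-0.004,0,0,0],[-0.003,0,0,0],[-0.002,0,0,0],[-0.002,0,0,0],[-0.002,0,0,0]],
  ],
)

```text
time_s: 18.05
tcp_pos: [0.5719, 0.0046, 0.0808]
ee_rot: [[-1.0, -0.018, -0.0], [-0.018, 1.0, -0.0], [0.0, -0.0, -1.0]]
wrist_force: [-3.6, -1.0, 2.5]
gripper_width: 0.132
gripper_force: 30.0
```

Emit:
jog_arm(
  rows=[
    [[-0.002,0,0,0],[-0.001,0,0,0],[-0.001,0,0,0],[-0.001,0,0,0]],
  ],
)

```text
time_s: 18.55
tcp_pos: [0.5769, 0.0047, 0.0808]
ee_rot: [[-1.0, -0.018, -0.0], [-0.018, 1.0, -0.0], [0.0, -0.0, -1.0]]
wrist_force: [-3.4, 0.4, 2.9]
gripper_width: 0.131
gripper_force: 30.0
```

Emit:
jog_arm(
  rows=[
    [[-0.001,0,0,0],[-0.001,0,0,0],[-0.001,0,0,0]],
  ],
)

```text
time_s: 18.92
tcp_pos: [0.5799, 0.0047, 0.0808]
ee_rot: [[-1.0, -0.018, -0.0], [-0.018, 1.0, -0.0], [0.0, -0.0, -1.0]]
wrist_force: [-3.2, 0.5, 2.7]
gripper_width: 0.134
gripper_force: 30.0
```

Emit:
jog_arm(
  rows=[
    [[-0.0015,0,0,0],[-0.0015,0,0,0],[-0.0015,0,0,0],[-0.0015,0,0,0],[-0.001,0,0,0],[-0.001,0,0,0],[-0.001,0,0,0],[-0.001,0,0,0]],
  ],
)

```text
time_s: 19.92
tcp_pos: [0.5899, 0.0049, 0.0808]
ee_rot: [[-1.0, -0.018, 0.0], [-0.018, 1.0, -0.0], [-0.0, -0.0, -1.0]]
wrist_force: [-4.4, -0.2, 3.4]
gripper_width: 0.138
gripper_force: 30.0
```

Emit:
jog_arm(
  rows=[
    [[-0.001,0,0,0],[-0.001,0,0,0],[-0.001,0,0,0]],
  ],
)

```text
time_s: 20.3
tcp_pos: [0.5929, 0.0049, 0.0807]
ee_rot: [[-1.0, -0.018, -0.0], [-0.018, 1.0, -0.0], [0.0, -0.0, -1.0]]
wrist_force: [-5.0, -0.2, 2.4]
gripper_width: 0.136
gripper_force: 30.0
```

Emit:
jog_arm(
  rows=[
    [[-0.001,0,0,0],[-0.001,0,0,0]],
  ],
)

```text
time_s: 20.55
tcp_pos: [0.5949, 0.005, 0.0808]
ee_rot: [[-1.0, -0.018, 0.0], [-0.018, 1.0, 0.0], [-0.0, 0.0, -1.0]]
wrist_force: [-4.1, 0.1, 3.3]
gripper_width: 0.135
gripper_force: 30.0
```

Emit:
jog_arm(
  rows=[
    [[-0.001,0,0,0],[-0.001,0,0,0],[-0.001,0,0,0]],
  ],
)

```text
time_s: 20.92
tcp_pos: [0.5979, 0.005, 0.0808]
ee_rot: [[-1.0, -0.018, -0.0], [-0.018, 1.0, -0.0], [0.0, -0.0, -1.0]]
wrist_force: [-3.5, -0.1, 3.8]
gripper_width: 0.134
gripper_force: 30.0
```

Emit:
jog_arm(
  rows=[
    [[-0.001,0,0,0],[-0.001,0,0,0]],
  ],
)

```text
time_s: 21.18
tcp_pos: [0.5995, 0.005, 0.0808]
ee_rot: [[-1.0, -0.018, -0.001], [-0.018, 1.0, -0.0], [0.001, -0.0, -1.0]]
wrist_force: [-4.1, -0.5, 5.0]
gripper_width: 0.136
gripper_force: 30.0
```

Emit:
jog_arm(
  rows=[
    [[-0.001,0,0,0],[-0.001,0,0,0]],
  ],
)

```text
time_s: 21.42
tcp_pos: [0.6006, 0.005, 0.0807]
ee_rot: [[-1.0, -0.018, -0.003], [-0.018, 1.0, -0.0], [0.003, -0.0, -1.0]]
wrist_force: [-8.5, 0.6, 6.0]
gripper_width: 0.134
gripper_force: 30.0
```

Emit:
jog_arm(
  rows=[
    [[-0.001,0,0,0],[-0.001,0,0,0],[0,0,0,0]],
  ],
)

```text
time_s: 21.8
tcp_pos: [0.6018, 0.0049, 0.0807]
ee_rot: [[-1.0, -0.017, -0.005], [-0.017, 1.0, -0.001], [0.005, -0.001, -1.0]]
wrist_force: [-9.7, 0.9, 8.7]
gripper_width: 0.139
gripper_force: 30.0
```

Emit:
jog_arm(
  rows=[
    [[-0.001,0,-0.0003,0],[-0.001,0,0,0],[0,0,0,0],[0,0,0,0]],
  ],
)

```text
time_s: 22.3
tcp_pos: [0.6029, 0.0049, 0.0807]
ee_rot: [[-1.0, -0.017, -0.007], [-0.017, 1.0, -0.001], [0.007, -0.001, -1.0]]
wrist_force: [-10.6, 1.3, 8.5]
gripper_width: 0.133
gripper_force: 30.0
```

Emit:
jog_arm(
  rows=[
    [[-0.001,0,-0.0002,0],[-0.001,0,0,0],[0,0,0,0],[0,0,0,0]],
  ],
)

```text
time_s: 22.8
tcp_pos: [0.604, 0.0049, 0.0807]
ee_rot: [[-1.0, -0.017, -0.009], [-0.017, 1.0, -0.001], [0.01, -0.001, -1.0]]
wrist_force: [-13.5, 2.0, 8.8]
gripper_width: 0.136
gripper_force: 30.0
```

Emit:
jog_arm(
  rows=[
    [[0,0,0,0],[0,0,0,0],[0,0,0,0]],
  ],
)

```text
time_s: 23.18
tcp_pos: [0.6039, 0.0049, 0.0807]
ee_rot: [[-1.0, -0.017, -0.009], [-0.017, 1.0, -0.001], [0.009, -0.001, -1.0]]
wrist_force: [-12.9, 1.9, 8.5]
gripper_width: 0.13
gripper_force: 30.0
```

Emit:
jog_arm(
  rows=[
    [[0,0,0,0],[0,0,0,0],[0,0,0,0],[0,0,0,0],[0,0,0,0],[0,0,0,0],[0,0,0,0],[0,0,0,0]],
  ],
  claw=0.7,
)

```text
time_s: 24.18
tcp_pos: [0.6078, 0.0052, 0.0813]
ee_rot: [[-1.0, -0.018, 0.0], [-0.018, 1.0, 0.0], [-0.0, 0.0, -1.0]]
wrist_force: [-0.6, -0.1, -0.2]
gripper_width: 0.698
gripper_force: 0.0
```

Emit:
jog_arm(
  rows=[
    [[0,0,-0.005,0],[0,0,-0.015,0],[0,0,-0.03,0],[0,0,-0.03,0],[0,0,-0.03,0],[0.03,0,0,0],[0.05,0,0,0],[0.05,0,0,0],[0.05,0,0,0],[0.02,0,0,0],[0,0,0,0],[0,0,0,0]],
  ],
)

```text
time_s: 25.68
tcp_pos: [0.4092, 0.002, 0.1922]
ee_rot: [[-1.0, -0.018, 0.003], [-0.018, 1.0, 0.001], [-0.003, 0.001, -1.0]]
wrist_force: [1.5, 0.2, 0.4]
gripper_width: 0.694
gripper_force: 0.0
```

Run:
```python
from h import *
goto(.4,0,.2,91); a=snap("scene","s3.png"); b=snap("top","t3.png")
cv2.imwrite("pics/f.png",np.hstack([cv2.resize(a[150:290,180:440],(400,300)),cv2.resize(b[130:330,220:500],(400,300))]))
```

```text
t 25.68 tcp [0.4092 0.002  0.1922] head 91.04 F [1.5  0.15 0.36] w 0.694 gf 0.0
shift [ 0.0092 -0.0018 -0.0078] turn 0.0008
```

View pics/f.png

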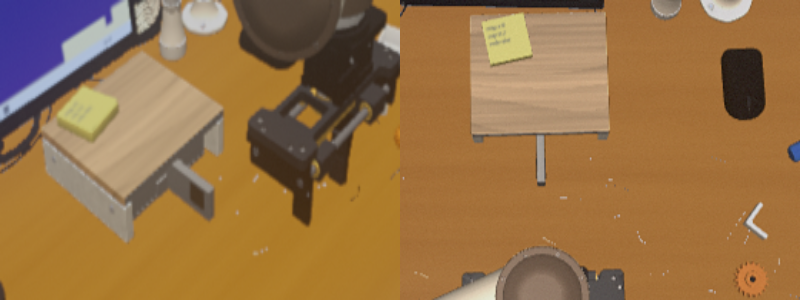

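The final views show the tray under the riser with only its fin sticking out, at (541,160) in the right half. The gripper is clear and the neighbouring items are in place. Handing in.

```bash
python3 -c "
from station import finish_job
print(finish_job())"
```

```text
the job is handed in; nothing more can be done
None
```

The knob went flat into the tray; I slid the tray in under the riser until it met the bumper, pressed with an estimated 8–9 N above drag, released it, and handed the job in at about 26 s, though the final pictures show only the fin, so the knob and bumper contact weren't seen after release.

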